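# Unstack the sanded coat-rack parts into their finishing trays

## Task

Take the stack of sanded wooden coat-rack parts apart, one part at a time from the top down, and lay each in the dark-rimmed tray made to its outline, ready for oiling: the knob upright in the small round tray, the disc in the larger round tray, the short board in the short oblong tray and the long board in the long one. Each part must lie flat on its tray's floor, inside the rim, and stay there. Leave the bowl and the sander where they are.

Things in the scene. Friction and masses are not known exactly. Their poses are not given: they have to be found in the camera images.
- knob: Turned light-wood peg knob, top of the stack at the start, standing on its foot: foot 24 mm diameter up to 14 mm, widening to a straight-sided head 30 mm diameter from 18 to 32 mm height (32 mm tall in all), flat top. Origin: centre of its underside, z up. About 20 g.
- disc: Flat round brown-wood disc, 50 mm diameter, 22 mm thick, second from the top of the stack. Origin: centre of its underside, z up. About 30 g.
- shelf_board: Plain oblong light-wood board, 50 mm wide (own x), 96 mm long (own y), 22 mm thick, third from the top. Origin: centre of its underside, z up. About 55 g.
- backboard: Long brown-wood board with a screw hole near each end, 54 mm wide (own x), 140 mm long (own y), 22 mm thick, bottom of the stack, lying on the bench. Origin: centre of its underside, z up. About 85 g. Every part of the stack may be off-centre and turned a little on the one below.
- knob_tray: Smaller round dark-wood tray with a grey-lined floor, fixed to the bench: outside diameter 54 mm, hollow 42 mm diameter, floor 4 mm above the bench, rim top 10 mm above the bench. For the knob. Origin: centre of its underside, on the bench.
- disc_tray: Larger round dark-wood tray with a grey-lined floor, fixed: outside diameter 78 mm, hollow 66 mm diameter, floor 4 mm and rim top 10 mm above the bench. For the disc. Origin: centre of its underside, on the bench.
- short_tray: Shorter oblong dark-wood tray with a grey-lined floor, fixed: outside 78 mm (own x) by 124 mm (own y), hollow 66 by 112 mm, floor 4 mm and rim top 10 mm above the bench. For the short board, length along own y. Origin: centre of its underside, on the bench.
- long_tray: Longer oblong dark-wood tray with a grey-lined floor, fixed: outside 82 mm (own x) by 168 mm (own y), hollow 70 by 156 mm, floor 4 mm and rim top 10 mm above the bench. For the long board, length along own y. Origin: centre of its underside, on the bench.
- bowl: Bystander: turned wooden bowl, 100 mm rim diameter, 45 mm high, loose, at the robot's left. Origin: centre of its underside.
- sander: Bystander: green and black hand sander, about 95 by 150 mm and 103 mm high, loose, at the robot's right. Origin: centre of its underside.

How it is judged:
By the outcome, as a careful person would: the job done as asked, in the order asked, and still so for the second after the job is handed in, with the robot touching nothing.
It also fails if it takes over 120 s, if anything falls off the work surface, if the arm or the gripper's body presses on something with over 40 N, if the wrist force passes 120 N, or if a joint passes its speed limit or range.

## Robot

A 6-joint arm with a two-finger parallel gripper is mounted at the origin on the work surface. World frame = base frame: x ahead of the robot, y to its left, z up, the work surface at z = 0. Lengths are in mm, angles in degrees, forces in N, time in s.
With the tool pointing down it reaches from about 350 to 725 mm from the base axis. Payload 6 kg.
Tool frame: the origin (TCP) lies at the very end of the fingers, on their centre line; the grasp point (between the pads) lies 19 mm behind it (arm.tcp_to_grasp is the distance from the TCP to the grasp point, in mm); z points along the fingers, y is the direction in which the jaws open and shut (so a half turn about z gives the same grasp; the last joint's range is limited). The gripper opens to 85 mm and grips with 20 to 120 N. Pads are 22 mm wide; open, the fingers measure 114 mm over their backs; the gripper's body (76 mm by 85 mm) begins 54 mm behind the grasp point. The pads swing forward as they close: fully open they stand 13 mm farther back than shut.
Start: joints at [91.026, 2.303, 4.859, 0, -92.561, -19.12], TCP at [186.32, 570.314, 231.261] pointing down, gripper open.
Joint ranges: [-146.85, 146.85], [-73.84, 115.35], [-62.03, 85.46], [-188.31, 113.3], [-161.28, -10.13], [-171.36, 171.36]. Speed limits (degrees/s): [147.25, 147.25, 172.46, 180, 180, 180].

## Interface

Orientations are given as a 3x3 rotation matrix whose columns are the frame's x, y, z axes.
In Python, from workcell import monitor, eyes, workorder, arm gives the robot as it stands. The module is installed in compiled form; this text tells all that it offers.
- The arm moves only by the shell command python3 -m crank 'ROWS' [OPENING] [FORCE]. ROWS is text: rows parted by semicolons, each of 6 numbers parted by spaces: the shift along the tool's x, y, z in m, then the turn, a rotation vector about the tool's x, y, z in degrees. A call has 1 to 10 rows; each row is the pose to reach, as a shift and turn from the pose commanded when the call began, along the tool's axes at that moment; what a row does not reach only later rows make up. A row lasts 1/8 s, in which the tool goes at most 62.5 mm and 10.7 degrees, less where a joint would pass 70% of its speed; a pose out of reach is approached as far as the arm can. A call with a gripper value outside its range is refused whole. OPENING is the closure, from -1 (fully open) to 1 (shut), set as the call begins (- or left out, the last holds). The fingers move at their own pace and stop on an object; FORCE is the grip in N (left out, the last holds). Time passes only in rows, so rows that repeat a pose let the fingers close. It gives the time, the measured TCP pose, the force and the opening at its end, in the units of the state.
- monitor.get_state(): the state, without advancing time (a new reading comes with each control period).
- eyes.snapshot(name): name is "scene" or "top" or "wrist"; returns a dict with "color" (480x640x3 uint8, red, green, blue), "fov_y" (degrees; the focal length in pixels is half the picture's height over the tangent of half this angle, whatever the lens; pixels are square), "cx", "cy" (the principal point, pixels), "R" (3x3) and "t" (3): a world point X has camera coordinates R X + t. Camera axes: x right, y down, z forward; pixel columns grow to the right and rows downward; lengths in mm; the calibration is good to about 2 mm. A picture is of the moment at which its call begins. There is no depth.
- workorder.hand_in(): hands the job in, once; it reports no verdict.
The state is a dict: "t": time; "joint_pos": joint angles; "joint_velocities": joint speeds; "effort": joint torques, N m; "position": TCP position; "eef_rot": TCP orientation; "force": force on the tool from outside, world axes, zero at the start; "moment": the same for the moment, N m; "grip_width": finger opening in mm.
Only numpy, scipy, OpenCV 4.12 (cv2) and the standard library are available. Lean on these libraries where they do the work, as an engineer would, in place of code of your own. Each camera call takes 0.05 s, during which the arm holds its last target.

## Working session

There is one attempt and no reset: what is moved stays moved. The work goes in short steps, Python scripts to look and compute and a shell command to move; the robot and the scene stay as the last step left them, time stands still between calls to the robot, and variables do not carry over. Pictures are saved under pics/ and viewed, and the job is handed in when it is done.

```bash
mkdir -p pics; ls; python3 - <<'E'
from workcell import monitor, eyes, arm
import cv2
s=monitor.get_state()
for k in s: print(k,s[k])
for n in ("scene","top","wrist"):
    d=eyes.snapshot(n); cv2.imwrite(f"pics/{n}0.png",d["color"][:,:,::-1]); print(n,d["fov_y"],d["cx"],d["cy"],d["R"],d["t"])
E
```

```text
pics
t 0.0
joint_pos [ 9.10259029e+01  2.33635501e+00  4.80010770e+00 -2.68511669e-02
 -9.25621948e+01 -1.91185430e+01]
joint_velocities [-0.04516892  0.01113056 -0.02053334  0.0266585   0.03711174 -0.00744561]
effort [-2.33656738e-04 -3.68196738e+01  3.47425354e+01  6.93259031e+00
 -5.36228064e-03  2.16130879e-06]
position [186.16148386 570.02512826 230.27934457]
eef_rot [[ 9.50562039e-01 -3.10534409e-01 -4.37335326e-04]
 [-3.10534693e-01 -9.50560479e-01 -1.72625030e-03]
 [ 1.20346440e-04  1.77671580e-03 -9.99998414e-01]]
force [ 0.07319666  1.02950604 -0.89564941]
moment [ 0.02790119  0.03856822 -0.03584586]
grip_width 85.62723803611193
scene 55.206043665839296 311.49824447029334 238.50283598352937 [[-0.31227296  0.94989977  0.01326765]
 [ 0.8016472   0.27097854 -0.53285308]
 [-0.50975226 -0.15575963 -0.84610376]] [ 174.01259    -347.32049052 1335.15535929]
top 52.99645291201904 317.0027446666252 244.398961575645 [[-0.02134017 -0.99938674 -0.02776235]
 [-0.98590338  0.02564526 -0.16533855]
 [ 0.16594913  0.02384264 -0.98584604]] [  14.35088712  520.87016165 1314.51996107]
wrist 63.6279274607372 316.4527818167848 238.2857427881606 [[-0.30947156 -0.95090705  0.00177199]
 [-0.90609178  0.2954508   0.30283084]
 [-0.28848751  0.09211195 -0.95304268]] [599.45302078 -38.77319953 381.30415048]
```

View pics/top0.png

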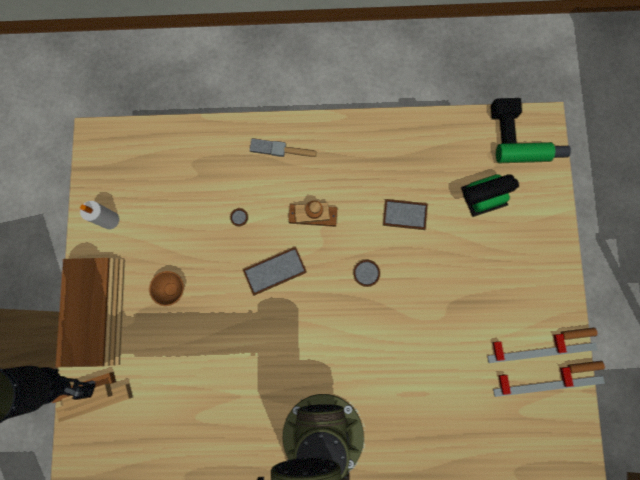

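View pics/scene0.png

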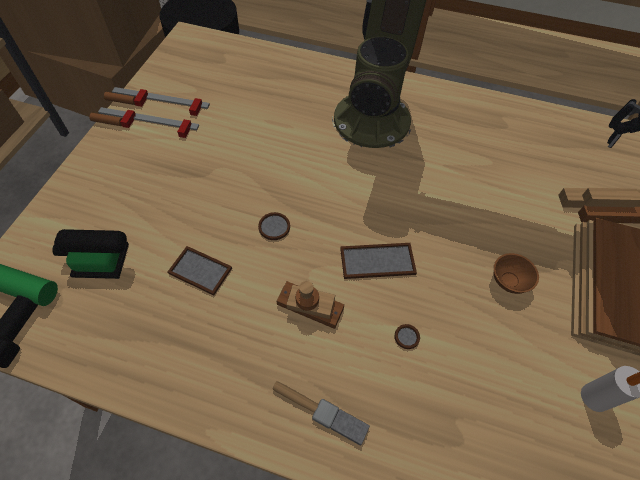

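View pics/wrist0.png

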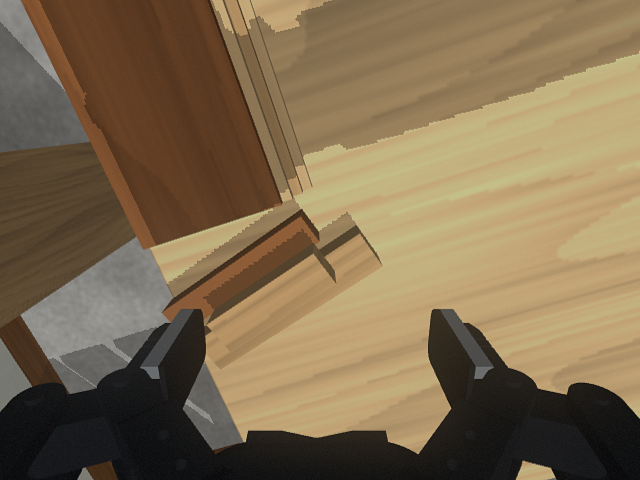

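```bash
cat > h.py <<'E'
import numpy as np, cv2
from workcell import monitor, eyes, arm
def ray(d,u,v):
    f=240/np.tan(np.radians(d["fov_y"])/2); R=np.array(d["R"]);t=np.array(d["t"])
    c=-R.T@t; r=R.T@np.array([(u-d["cx"])/f,(v-d["cy"])/f,1]); return c,r
def onz(d,u,v,z):
    c,r=ray(d,u,v); return c+r*(z-c[2])/r[2]
def proj(d,X):
    f=240/np.tan(np.radians(d["fov_y"])/2); p=np.array(d["R"])@np.array(X,float)+np.array(d["t"])
    return d["cx"]+f*p[0]/p[2], d["cy"]+f*p[1]/p[2]
def snap(n,name=None):
    d=eyes.snapshot(n)
    if name: cv2.imwrite("pics/"+name,d["color"][:,:,::-1])
    return d
def crop(d,x0,y0,x1,y1,k,name):
    im=d["color"][y0:y1,x0:x1,::-1]; cv2.imwrite("pics/"+name,cv2.resize(im,None,fx=k,fy=k,interpolation=cv2.INTER_NEAREST))
E
python3 - <<'E'
from h import *
d=snap("top"); crop(d,225,180,385,300,5,"topc.png")
e=snap("scene"); crop(e,230,200,430,350,4,"scenec.png")
for d,n in((d,"top"),(e,"scene")):
    hsv=cv2.cvtColor(d["color"],cv2.COLOR_RGB2HSV)
    m=((hsv[...,1]<60)&(hsv[...,2]>70)&(hsv[...,2]<170)).astype(np.uint8)
    k,l,st,ce=cv2.connectedComponentsWithStats(m)
    for i in range(1,k):
        if 100<st[i,4]<4000:
            cs,_=cv2.findContours((l==i).astype(np.uint8),cv2.RETR_EXTERNAL,cv2.CHAIN_APPROX_NONE)
            P=np.array([onz(d,p[0][0],p[0][1],4)[:2] for p in cs[0]],np.float32)
            print(n,st[i,:5],ce[i].round(1),cv2.minAreaRect(P))
E
```

```text
top [250 139  36  17 466] [267.5 146.8] ((829.7910766601562, 146.63656616210938), (105.62232971191406, 44.901912689208984), 81.00592803955078)
top [ 80 201  39  29 537] [102.4 216.1] ((632.6549072265625, 647.8440551757812), (122.12285614013672, 60.648807525634766), 62.6432991027832)
top [385 202  41  25 844] [404.8 213.9] ((611.3427734375, -255.464111328125), (112.82188415527344, 65.36334228515625), 81.7979507446289)
top [232 210  14  14 150] [238.5 216.8] ((616.9873046875, 232.55111694335938), (39.42430877685547, 38.502220153808594), 0.20028848946094513)
top [ 245  250   59   42 1311] [274.2 270.4] ((455.028076171875, 128.19781494140625), (70.28450775146484, 156.8754119873047), 22.375015258789062)
top [355 262  23  23 401] [366.3 272.7] ((442.1580810546875, -136.359619140625), (63.71904754638672, 62.11738204956055), 61.59938049316406)
top [   0  402   55   78 3567] [ 27.4 444.9] ((-0.3094024658203125, 820.115966796875), (151.77789306640625, 201.85740661621094), 89.97573852539062)
scene [ 469    0  171   33 2723] [579.1  11. ] ((-784.50390625, 479.505859375), (587.7567749023438, 163.
[... 1656 characters left out ...]
6] [377.3 260.3] ((455.3203430175781, 129.4070281982422), (65.24125671386719, 154.9192657470703), 22.548553466796875)
scene [ 173  251   54   40 1106] [199.6 270.1] ((611.4869384765625, -254.87474060058594), (108.62632751464844, 62.6307373046875), 82.30396270751953)
scene [398 328  19  18 249] [406.7 336.5] ((617.6986694335938, 233.83412170410156), (38.63821029663086, 36.85112380981445), 84.6804428100586)
scene [ 581  366   59   46 1741] [610.2 389.7] ((594.2467651367188, 655.1717529296875), (63.46534729003906, 149.09274291992188), 41.97314453125)
scene [ 312  399   58   45 1161] [340.5 420.9] ((825.249755859375, 147.3728790283203), (106.04389190673828, 41.91261291503906), 81.54367065429688)
```

View pics/topc.png

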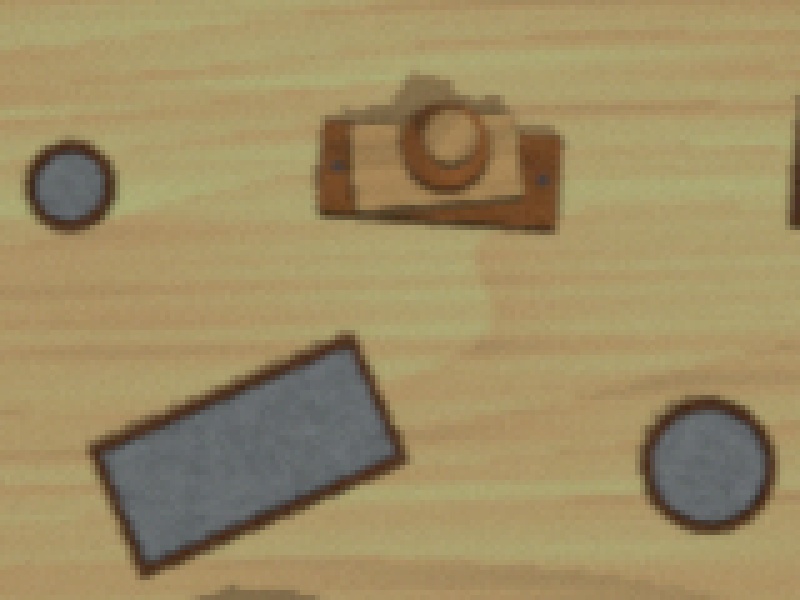

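View pics/scenec.png

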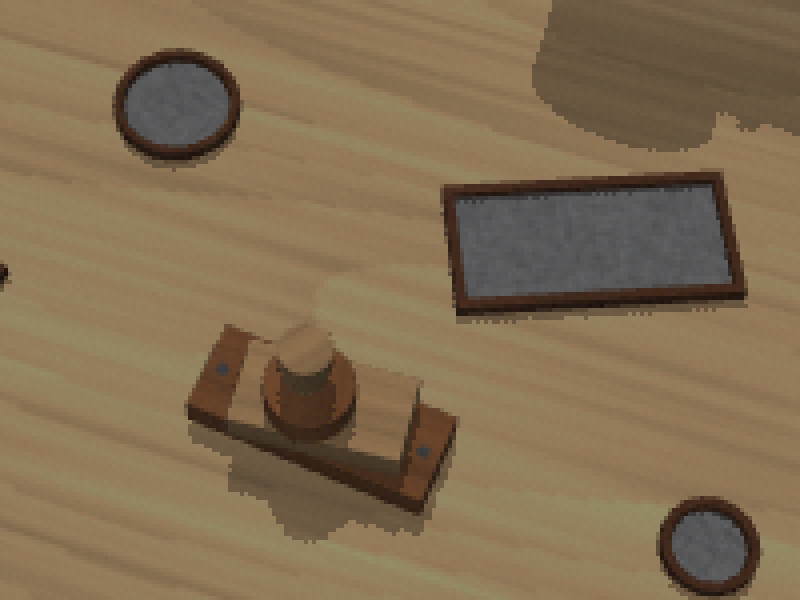

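```bash
python3 - <<'E'
from h import *
d=snap("top");e=snap("scene");w=snap("wrist")
T=lambda x,y,z:onz(d,225+x/5-.4,180+y/5-.4,z).round(1)
S=lambda x,y,z:onz(e,230+x/4-.4,200+y/4-.4,z).round(1)
print("knob",T(450,137,98),S(306,350,98)); print("disc",T(446,147,66),S(309,390,66))
for n,f,z,ps in(("shelfT",T,44,[(355,124),(516,113),(523,195),(357,211)]),("shelfS",S,44,[(245,340),(423,380),(410,462),(229,422)]),
 ("backT",T,22,[(323,115),(562,130),(556,232),(318,214)]),("backS",S,22,[(230,325),(457,418),(421,505),(190,405)]),("holeT",T,22,[(338,165),(542,180)]),("holeS",S,22,[(222,369),(424,451)])):
    P=np.array([f(*p,z)[:2] for p in ps],np.float32); print(n,P.tolist(),P.mean(0),cv2.minAreaRect(P) if len(P)>2 else (np.degrees(np.arctan2(*(P[0]-P[1])[::-1])),np.linalg.norm(P[0]-P[1])))
c,r=ray(w,w["cx"],w["cy"]); s=monitor.get_state(); Rt=np.array(s["eef_rot"]); print("cam in tool",Rt.T@(c-s["position"]), Rt.T@r, s["t"])
print(np.array(w["R"])@Rt)
E
```

```text
knob [616.    5.1  98. ] [619.4   7.5  98. ]
disc [618.3   8.3  66. ] [625.9  11.4  66. ]
shelfT [[638.7000122070312, 60.79999923706055], [642.5999755859375, -31.5], [594.5, -34.29999923706055], [587.7000122070312, 60.400001525878906]] [615.875  13.85 ] ((615.884033203125, 14.492733001708984), (50.93705368041992, 94.93512725830078), 3.3315465450286865)
shelfS [[599.0, -34.099998474121094], [591.0999755859375, 64.5], [638.4000244140625, 71.5], [647.2000122070312, -26.0]] [618.925  18.975] ((618.699951171875, 18.700000762939453), (48.73299789428711, 101.63079071044922), 5.15733003616333)
backT [[650.2999877929688, 80.9000015258789], [637.2999877929688, -57.900001525878906], [577.0, -52.79999923706055], [591.4000244140625, 84.5]] [614.     13.675] ((613.6499633789062, 14.049999237060547), (139.9527587890625, 60.512813568115234), 84.6492919921875)
backS [[582.7999877929688, -49.400001525878906], [596.5999755859375, 86.80000305175781], [650.7000122070312, 82.5], [635.5999755859375, -53.5]] [616.4249  16.6   ] ((616.75, 16.54999542236328), (138.0727996826172, 54.25792694091797), 84.2144546508789)
holeT [[620.0999755859375, 72.5999984741211], [607.9000244140625, -45.5]] [614.        13.549999] (np.float32(84.10216), np.float32(118.72846))
holeS [[609.7000122070312, -44.400001525878906], [620.7999877929688, 75.19999694824219]] [615.25      15.399998] (np.float32(-95.302376), np.float32(120.11398))
cam in tool [  77.91264775   -0.266115   -143.62300926] [-3.02901321e-01  6.36729645e-04  9.53021712e-01] 0.4
[[ 1.12338080e-03  9.99999321e-01 -3.11069180e-04]
 [-9.53021263e-01  9.76383033e-04 -3.02901830e-01]
 [-3.02901321e-01  6.36729645e-04  9.53021712e-01]]
```

```bash
cat >> h.py <<'E'
def go(x,y,z,phi):
    s=monitor.get_state(); R=np.array(s["eef_rot"]); p=np.array(s["position"])
    a=np.radians(phi); X=np.array([np.cos(a),np.sin(a),0]);Z=np.array([0,0,-1.]);G=np.stack([X,np.cross(Z,X),Z],1)
    from scipy.spatial.transform import Rotation as Ro
    rv=Ro.from_matrix(R.T@G).as_rotvec(degrees=True); sh=R.T@(np.array([x,y,z])-p)/1000
    print("t",round(s["t"],2),"pos",p.round(1),"phi",round(np.degrees(np.arctan2(R[1,0],R[0,0])),2),"w",round(s["grip_width"],1),"F",np.round(s["force"],1))
    print("shift",sh.round(4),"rot",rv.round(2))
E
python3 -c "
from h import *
go(617,6,210,-90)"
```

```text
t 0.4 pos [186.3 570.3 231.1] phi -18.09 w 85.6 F [-0.2 -0.8  0.2]
shift [0.5847 0.4026 0.0213] rot [ 2.000e-02 -1.000e-02  7.191e+01]
```

```bash
python3 -m crank '0.03 0.02 0 0 0 5; 0.07 0.05 0 0 0 10; 0.12 0.08 0 0 0 16; 0.16 0.11 0 0 0 22; 0.20 0.14 0 0 0 28; 0.24 0.17 0 0 0 33; 0.28 0.195 0 0 0 38; 0.32 0.22 0.005 0 0 42; 0.36 0.245 0.005 0 0 46; 0.40 0.27 0.005 0 0 50' -1 40
python3 -c "
from h import *
go(617,6,210,-90)"
```

```text
t: 1.65
position: [483.5, 188.1, 226.5]
eef_rot: [[0.371, -0.929, 0.0], [-0.929, -0.371, 0.0], [-0.0, -0.0, -1.0]]
force: [0.4, 0.7, 0.9]
grip_width: 85.5
t 1.65 pos [483.5 188.1 226.5] phi -68.22 w 85.5 F [0.4 0.7 0.9]
shift [ 0.2187 -0.0564  0.0165] rot [-2.000e-02  1.000e-02  2.178e+01]
```

```bash
python3 -m crank '0.04 -0.01 0.003 0 0 4; 0.09 -0.023 0.006 0 0 8; 0.14 -0.036 0.01 0 0 13; 0.18 -0.046 0.013 0 0 17; 0.2187 -0.0564 0.0165 0 0 21.78; 0.2187 -0.0564 0.0165 0 0 21.78; 0.2187 -0.0564 0.0165 0 0 21.78; 0.2187 -0.0564 0.0165 0 0 21.78'
python3 -c "
from h import *
go(617,6,210,-90)
snap('wrist','w1.png')"
```

```text
t: 2.65
position: [616.4, 8.3, 210.3]
eef_rot: [[0.004, -1.0, 0.001], [-1.0, -0.004, 0.0], [-0.0, -0.001, -1.0]]
force: [-1.2, 0.5, 0.5]
grip_width: 85.5
t 2.65 pos [616.4   8.3 210.3] phi -89.79 w 85.5 F [-1.2  0.5  0.5]
shift [ 0.0023 -0.0006  0.0003] rot [-0.04  0.01  0.21]
```

View pics/w1.png

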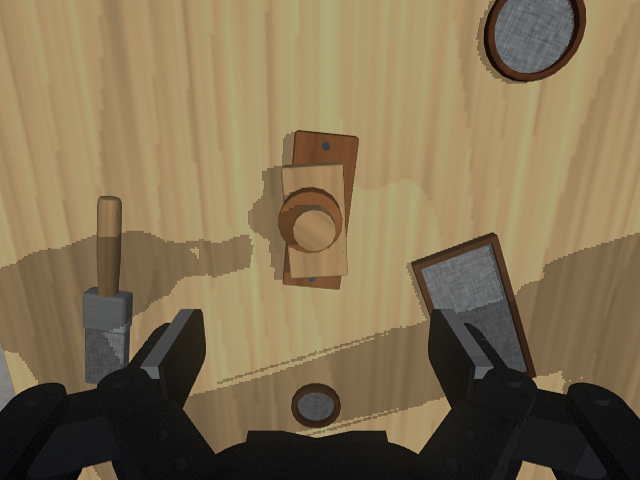

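```bash
python3 - <<'E'
from h import *
w=snap("wrist"); crop(w,250,110,390,310,3,"w1c.png")
print("knob",onz(w,315,230.5,98),"disc",onz(w,310,219,66))
for z,ps in((44,[(282,167),(343,164),(347,274),(292,277)]),(22,[(296,131),(358,136),(340,290),(284,283)])):
    P=np.array([onz(w,*p,z)[:2] for p in ps],np.float32); print(P.round(1).tolist(),cv2.minAreaRect(P))
E
```

```text
knob [617.84128635   6.73295936  98.        ] disc [621.84193126   7.01273926  66.        ]
[[644.5, -29.700000762939453], [596.0999755859375, -32.29999923706055], [590.2000122070312, 61.900001525878906], [637.9000244140625, 65.0]] ((617.2216796875, 16.071441650390625), (48.46681213378906, 94.92964172363281), 3.686955213546753)
[[634.2000122070312, -56.5], [582.7000122070312, -52.79999923706055], [594.4000244140625, 87.5], [646.9000244140625, 80.5999984741211]] ((614.92578125, 15.158981323242188), (140.76629638671875, 52.92476272583008), 85.2372817993164)
```

View pics/w1c.png

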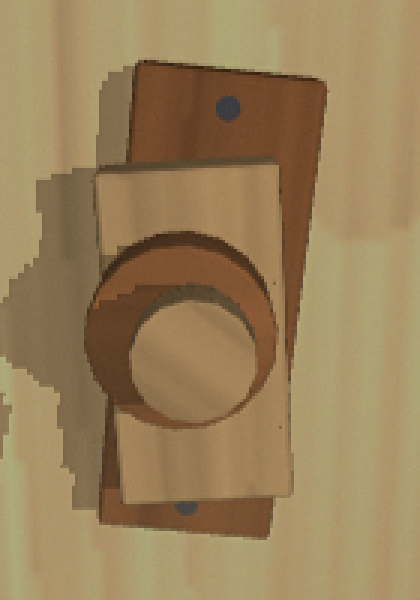

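```bash
python3 - <<'E'
from h import *
w=snap("wrist")
print("knob",onz(w,314.4,227.8,98),"disc",onz(w,310.1,222.5,66))
go(617.8,5.5,74,-90)
E
```

```text
knob [618.2728988    4.77385312  98.        ] disc [621.77685608   9.77862081  66.        ]
t 2.8 pos [616.4   8.3 210.3] phi -89.8 w 85.4 F [ 1.1  1.  -0.2]
shift [ 0.0028 -0.0013  0.1363] rot [-0.04  0.01  0.2 ]
```

```bash
python3 -m crank '0.0028 -0.0015 0.03 0 0 0.2; 0.0028 -0.0015 0.06 0 0 0.2; 0.0028 -0.0015 0.09 0 0 0.2; 0.0028 -0.0015 0.115 0 0 0.2; 0.0028 -0.0015 0.13 0 0 0.2; 0.0028 -0.0015 0.1363 0 0 0.2; 0.0028 -0.0015 0.1363 0 0 0.2'
python3 -c "
from h import *
go(618,5.5,74,-90)
snap('wrist','w2.png')"
```

```text
t: 3.68
position: [618.3, 4.9, 74.0]
eef_rot: [[-0.001, -1.0, 0.001], [-1.0, 0.001, -0.0], [0.0, -0.001, -1.0]]
force: [-0.0, -0.1, -0.1]
grip_width: 85.4
t 3.67 pos [618.3   4.9  74. ] phi -90.06 w 85.4 F [-0.  -0.1 -0.1]
shift [-0.0006  0.0003 -0.    ] rot [-0.03 -0.01 -0.06]
```

View pics/w2.png

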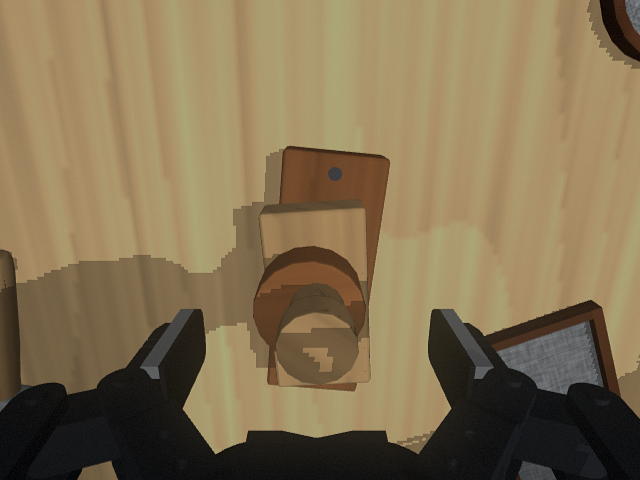

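```bash
python3 -m crank '0 0 0 0 0 0; 0 0 0 0 0 0; 0 0 0 0 0 0; 0 0 0 0 0 0; 0 0 0 0 0 0; 0 0 0 0 0 0; 0 0 0 0 0 0; 0 0 0 0 0 0' 1 30
python3 -c "
from h import *
go(618,5.5,74,-90)
snap('wrist','w3.png')"
```

```text
t: 4.72
position: [618.4, 4.7, 73.9]
eef_rot: [[-0.001, -1.0, 0.001], [-1.0, 0.001, -0.0], [0.0, -0.001, -1.0]]
force: [0.7, 0.2, 3.2]
grip_width: 29.1
t 4.72 pos [618.4   4.7  73.9] phi -90.07 w 29.1 F [0.7 0.2 3.2]
shift [-0.0008  0.0004 -0.0001] rot [-0.04 -0.01 -0.07]
```

View pics/w3.png

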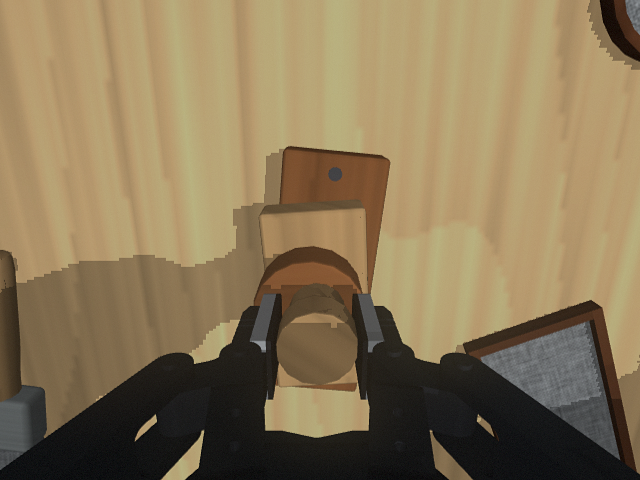

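```bash
python3 -m crank '0 0 -0.01 0 0 0; 0 0 -0.025 0 0 0; 0 0 -0.045 0 0 0; 0 0 -0.07 0 0 0; 0 0 -0.07 0 0 0'
python3 -c "
from h import *
w=snap('wrist','w4.png')
go(617.2,233.2,144,-90)
print(onz(w,317,349,168))"
```

```text
t: 5.4
position: [619.6, 4.9, 147.7]
eef_rot: [[-0.001, -1.0, 0.006], [-1.0, 0.001, 0.001], [-0.001, -0.006, -1.0]]
force: [-0.2, 0.4, -0.7]
grip_width: 28.9
t 5.45 pos [618.8   5.  145.6] phi -90.07 w 28.5 F [ 0.2  0.6 -1.7]
shift [-0.2282  0.0019  0.0018] rot [-0.17  0.05 -0.07]
[619.52996515   9.37168381 168.        ]
```

View pics/w4.png

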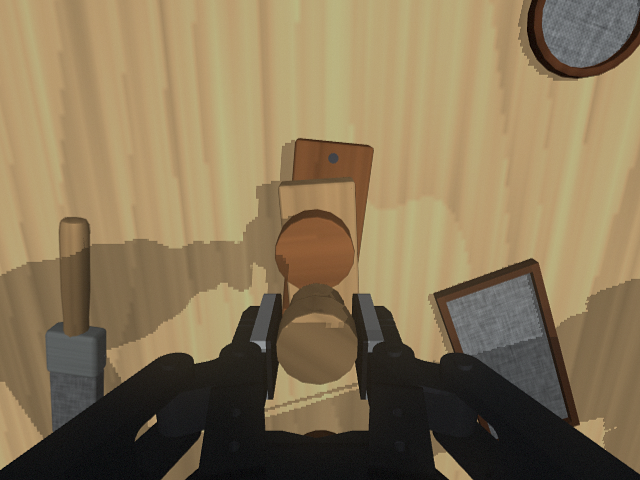

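```bash
python3 -m crank '-0.03 0 0 0 0 0; -0.07 0 0 0 0 0; -0.115 0.001 0 0 0 0; -0.16 0.0015 0 0 0 0; -0.2 0.0019 0 0 0 0; -0.2257 0.0019 0 0 0 0; -0.2257 0.0019 0 0 0 0; -0.2257 0.0019 0 0 0 0'
python3 -c "
from h import *
w=snap('wrist','w5.png')
go(617.2,230.7,14,-90)
print(onz(w,317,349,168))"
```

```text
t: 6.45
position: [616.5, 229.8, 143.3]
eef_rot: [[-0.002, -1.0, -0.0], [-1.0, 0.002, -0.001], [0.001, 0.0, -1.0]]
force: [0.4, 0.3, -0.6]
grip_width: 28.5
t 6.5 pos [616.7 229.5 143.5] phi -90.13 w 28.8 F [0.6 0.8 0.1]
shift [-0.0013 -0.0006  0.1295] rot [ 0.01 -0.02 -0.13]
[616.61586844 231.39387644 168.        ]
```

View pics/w5.png

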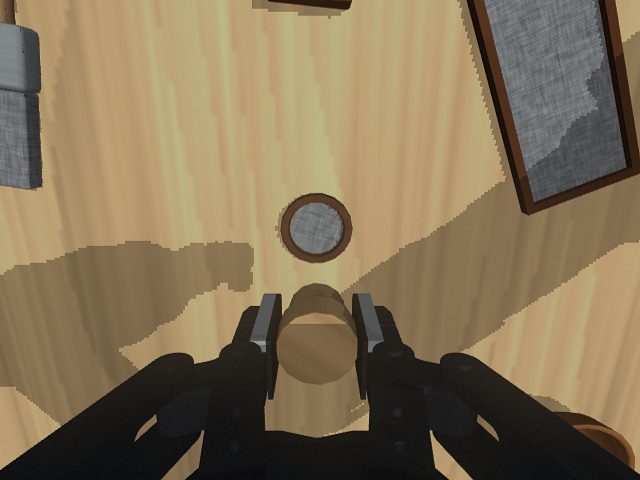

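```bash
python3 -c "
from h import *
w=snap('wrist')
print(onz(w,316.5,228.5,10),onz(w,316.8,350,167.5))
go(617.2,231,14,-90)"
```

```text
[616.92098165 232.46522055  10.        ] [616.78250773 231.98303617 167.5       ]
t 6.55 pos [616.7 229.4 143.6] phi -90.14 w 28.6 F [-0.3 -0.5 -0.5]
shift [-0.0016 -0.0005  0.1296] rot [-0.   -0.01 -0.14]
```

```bash
python3 -m crank '-0.001 -0.0005 0.03 0 0 -0.1; -0.001 -0.0005 0.065 0 0 -0.1; -0.001 -0.0005 0.095 0 0 -0.1; -0.001 -0.0005 0.115 0 0 -0.1; -0.001 -0.0005 0.124 0 0 -0.1; -0.001 -0.0005 0.128 0 0 -0.1; -0.001 -0.0005 0.130 0 0 -0.1; -0.001 -0.0005 0.1306 0 0 -0.1'
python3 -c "
from h import *
snap('wrist','w6.png')
go(617.2,231,12,-90)"
```

```text
t: 7.55
position: [617.4, 231.7, 13.7]
eef_rot: [[0.001, -1.0, 0.001], [-1.0, -0.001, 0.001], [-0.001, -0.001, -1.0]]
force: [0.3, 0.1, -0.3]
grip_width: 29.2
t 7.6 pos [617.3 231.7  13.6] phi -89.97 w 28.8 F [0.6 0.5 0.1]
shift [0.0007 0.0001 0.0016] rot [-0.05  0.03  0.03]
```

View pics/w6.png

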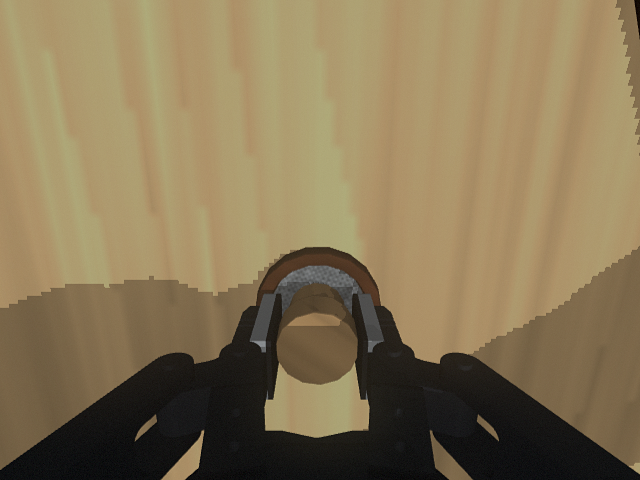

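```bash
python3 -m crank '0 0 0.0008 0 0 0; 0 0 0.0016 0 0 0; 0 0 0.0016 0 0 0'
python3 -m crank '0 0 0.0005 0 0 0; 0 0 0.0005 0 0 0'
```

```text
t: 7.98
position: [617.2, 231.6, 11.9]
eef_rot: [[0.001, -1.0, 0.001], [-1.0, -0.001, 0.0], [-0.0, -0.001, -1.0]]
force: [-1.5, -0.9, 2.8]
grip_width: 28.4
t: 8.22
position: [617.2, 231.6, 11.9]
eef_rot: [[0.001, -1.0, 0.001], [-1.0, -0.001, 0.0], [-0.0, -0.001, -1.0]]
force: [-2.8, -0.1, 6.9]
grip_width: 28.3
```

```bash
python3 -m crank '0 0 0 0 0 0; 0 0 0 0 0 0; 0 0 0 0 0 0; 0 0 0 0 0 0' -0.1
python3 -m crank '0 0 -0.015 0 0 0; 0 0 -0.04 0 0 0; 0 0 -0.07 0 0 0; 0 0 -0.1 0 0 0; 0 0 -0.13 0 0 0; 0 0 -0.15 0 0 0;  0 0 -0.15 0 0 0' -0.3
python3 -c "
from h import *
w=snap('wrist','w7.png')
go(620.5,8.5,160,-90)"
```

```text
t: 8.72
position: [617.0, 231.4, 10.6]
eef_rot: [[0.0, -1.0, -0.0], [-1.0, -0.0, -0.0], [0.0, 0.0, -1.0]]
force: [-0.3, 0.3, -0.0]
grip_width: 46.7
t: 9.6
position: [617.8, 231.8, 163.2]
eef_rot: [[0.0, -1.0, 0.003], [-1.0, -0.0, 0.002], [-0.002, -0.003, -1.0]]
force: [-0.8, -0.2, -0.4]
grip_width: 55.5
t 9.65 pos [617.  231.7 161.2] phi -89.97 w 55.5 F [-0.2  0.5 -0.6]
shift [ 0.2232 -0.0034  0.001 ] rot [-0.03  0.04  0.03]
```

View pics/w7.png

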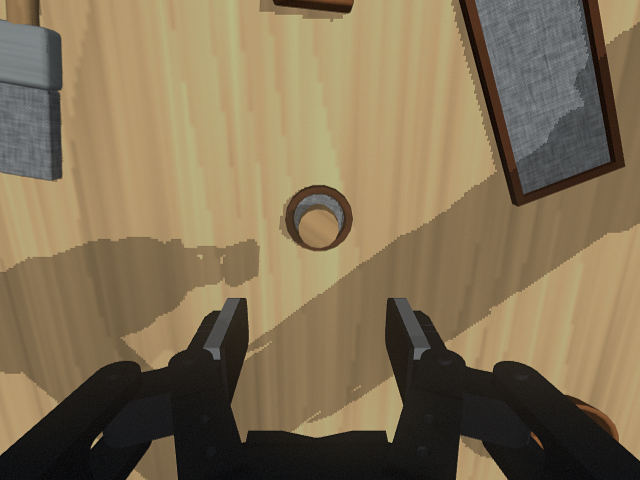

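```bash
python3 -m crank '0.03 -0.0005 -0.005 0 0 0; 0.07 -0.001 -0.01 0 0 0; 0.115 -0.0015 -0.015 0 0 0; 0.16 -0.002 -0.02 0 0 0; 0.2 -0.003 -0.02 0 0 0; 0.2232 -0.0034 -0.02 0 0 0; 0.2232 -0.0034 -0.02 0 0 0; 0.2232 -0.0034 -0.02 0 0 0; 0.2232 -0.0034 -0.02 0 0 0' -1
python3 - <<'E'
from h import *
w=snap("wrist")
hsv=cv2.cvtColor(w["color"],cv2.COLOR_RGB2HSV)
crop(w,220,100,420,300,3,"w8.png")
go(620.5,8.5,50,-90)
E
```

```text
t: 10.78
position: [620.5, 9.3, 180.4]
eef_rot: [[0.002, -1.0, -0.001], [-1.0, -0.002, -0.0], [0.0, 0.001, -1.0]]
force: [0.4, -0.3, -0.4]
grip_width: 85.4
t 10.82 pos [620.5   9.2 180.5] phi -89.9 w 85.5 F [-0.1 -1.   1.1]
shift [ 7.000e-04 -1.000e-04  1.305e-01] rot [ 0.02 -0.01  0.1 ]
```

View pics/w8.png

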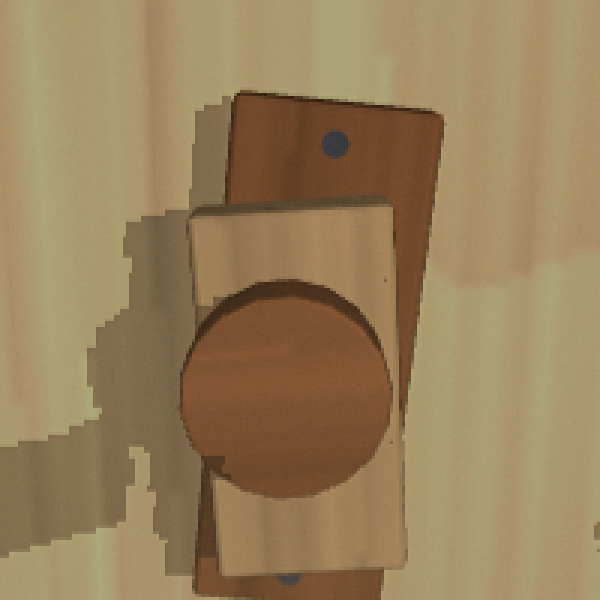

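```bash
python3 - <<'E'
from h import *
w=snap("wrist")
q=lambda x,y,z:onz(w,220+x/3-.3,100+y/3-.3,z)[:2]
print("disc",q(286,397,66),q(181,397,66),q(391,397,66),q(286,297,66),q(286,497,66))
for z,ps in((44,[(191,216),(391,206),(405,568),(220,575)]),):
    P=np.array([q(*p,z) for p in ps],np.float32); print(P.round(1).tolist(),cv2.minAreaRect(P))
P=np.array([q(335,144,22),q(289,575,22)]);print(P)
E
```

```text
disc [621.77990061   9.32034956] [646.1729264    9.39122317] [597.38749314   9.24947775] [621.82129047 -14.28925408] [621.73619056  34.25343776]
[[644.7999877929688, -29.399999618530273], [596.7999877929688, -31.899999618530273], [590.2999877929688, 63.0], [639.2000122070312, 65.19999694824219]] ((617.5250854492188, 16.819820404052734), (48.99417495727539, 95.45169067382812), 3.327882766723633)
[[609.57136777 -44.68033866]
 [620.9661109   75.63686643]]
```

```bash
python3 -m crank '0 -0.001 0.03 0 0 0; 0 -0.001 0.06 0 0 0; 0 -0.001 0.09 0 0 0; 0 -0.001 0.115 0 0 0; 0 -0.001 0.126 0 0 0; 0 -0.001 0.1315 0 0 0; 0 -0.001 0.1315 0 0 0; 0 -0.001 0.1315 0 0 0'
python3 -c "
from h import *
go(621.5,9.6,49,-90)"
python3 -m crank '0 0 0 0 0 0; 0 0 0 0 0 0; 0 0 0 0 0 0; 0 0 0 0 0 0; 0 0 0 0 0 0; 0 0 0 0 0 0; 0 0 0 0 0 0' 1 30
python3 -c "
from h import *
go(621.5,9.6,49,-90); snap('wrist','w9.png')"
```

```text
t: 11.88
position: [622.1, 8.4, 50.5]
eef_rot: [[0.001, -1.0, 0.002], [-1.0, -0.001, 0.0], [-0.0, -0.002, -1.0]]
force: [-0.0, 0.5, 0.6]
grip_width: 85.4
t 11.88 pos [622.1   8.4  50.5] phi -89.97 w 85.4 F [-0.   0.5  0.6]
shift [-0.0012  0.0006  0.0015] rot [-0.1   0.01  0.03]
t: 12.75
position: [621.9, 8.3, 50.0]
eef_rot: [[0.001, -1.0, 0.001], [-1.0, -0.001, -0.0], [0.0, -0.001, -1.0]]
force: [-0.0, 1.0, 5.3]
grip_width: 48.4
t 12.75 pos [621.9   8.3  50. ] phi -89.97 w 48.4 F [-0.   1.   5.3]
shift [-0.0013  0.0004  0.001 ] rot [-0.06 -0.01  0.03]
```

View pics/w9.png

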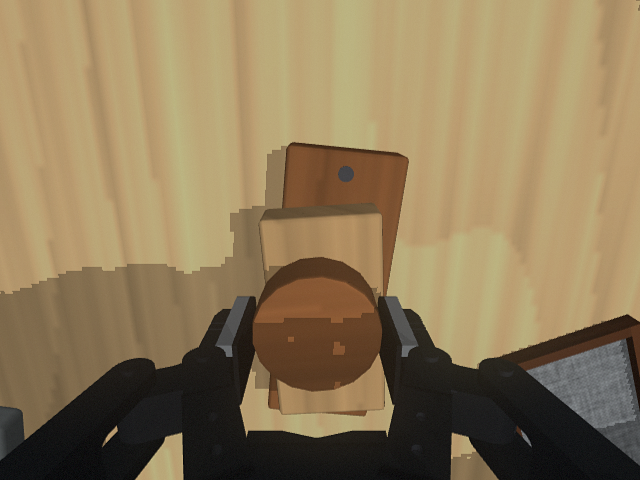

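```bash
python3 -m crank '0 0 -0.008 0 0 0; 0 0 -0.02 0 0 0; 0 0 -0.04 0 0 0; 0 0 -0.06 0 0 0; 0 0 -0.06 0 0 0; 0 0 -0.06 0 0 0'
python3 -c "
from h import *
go(442.4,-136.5,110,-90);snap('wrist','w10.png')"
```

```text
t: 13.55
position: [621.2, 8.4, 108.9]
eef_rot: [[0.0, -1.0, -0.001], [-1.0, -0.0, 0.0], [-0.0, 0.001, -1.0]]
force: [-0.0, -1.0, -1.4]
grip_width: 48.7
t 13.55 pos [621.2   8.4 108.9] phi -89.98 w 48.7 F [-0.  -1.  -1.4]
shift [ 0.1448  0.1789 -0.001 ] rot [0.03 0.02 0.02]
```

View pics/w10.png

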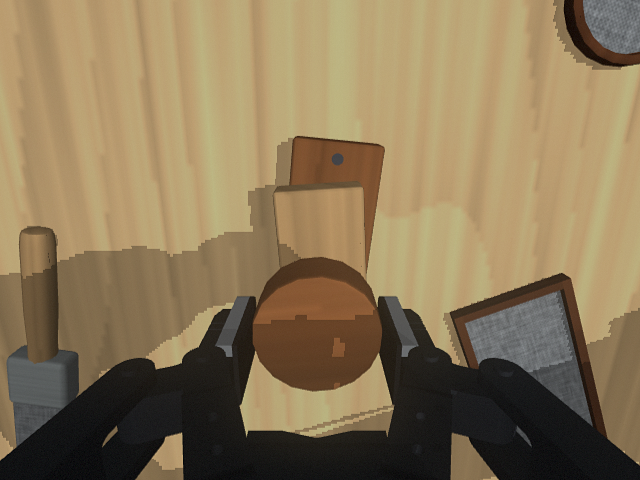

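```bash
python3 -m crank '0.02 0.025 -0.01 0 0 0; 0.045 0.055 -0.02 0 0 0; 0.075 0.092 -0.02 0 0 0; 0.105 0.13 -0.02 0 0 0; 0.13 0.16 -0.02 0 0 0; 0.1457 0.1789 -0.02 0 0 0; 0.1457 0.1789 -0.02 0 0 0; 0.1457 0.1789 -0.02 0 0 0;0.1457 0.1789 -0.02 0 0 0'
python3 -c "
from h import *
go(442.4,-137,11,-90);snap('wrist','w11.png')"
```

```text
t: 14.72
position: [443.0, -137.1, 128.9]
eef_rot: [[0.001, -1.0, -0.001], [-1.0, -0.001, -0.0], [0.0, 0.001, -1.0]]
force: [-0.2, -0.2, -0.6]
grip_width: 48.7
t 14.72 pos [ 443.  -137.1  128.9] phi -89.94 w 48.7 F [-0.2 -0.2 -0.6]
shift [-1.000e-04  5.000e-04  1.179e-01] rot [ 0.05 -0.01  0.06]
```

View pics/w11.png

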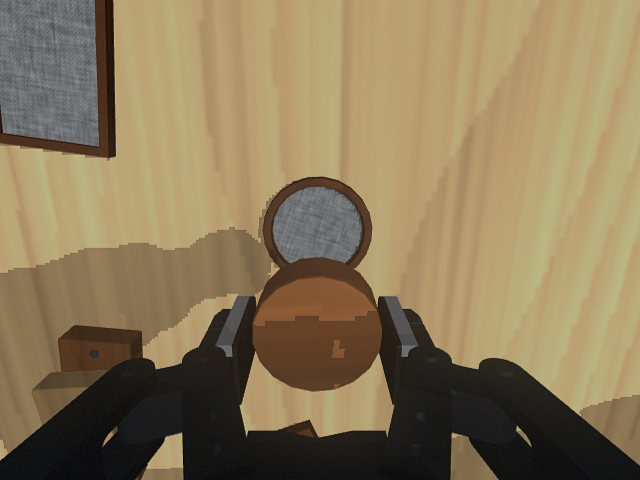

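```bash
python3 -m crank '0 0 0.03 0 0 0; 0 0 0.06 0 0 0; 0 0 0.085 0 0 0; 0 0 0.102 0 0 0; 0 0 0.112 0 0 0; 0 0 0.1165 0 0 0; 0 0 0.1175 0 0 0; 0 0 0.1175 0 0 0'
python3 -c "
from h import *
w=snap('wrist','w12.png')
go(442.4,-137,10,-90)"
```

```text
t: 15.78
position: [443.1, -137.5, 12.5]
eef_rot: [[0.0, -1.0, 0.001], [-1.0, -0.0, -0.0], [0.0, -0.001, -1.0]]
force: [0.4, 0.5, -0.7]
grip_width: 48.5
t 15.82 pos [ 443.1 -137.6   12.5] phi -89.97 w 48.5 F [ 1.2 -0.2 -0.8]
shift [-0.0006  0.0007  0.0025] rot [-0.06 -0.01  0.03]
```

View pics/w12.png

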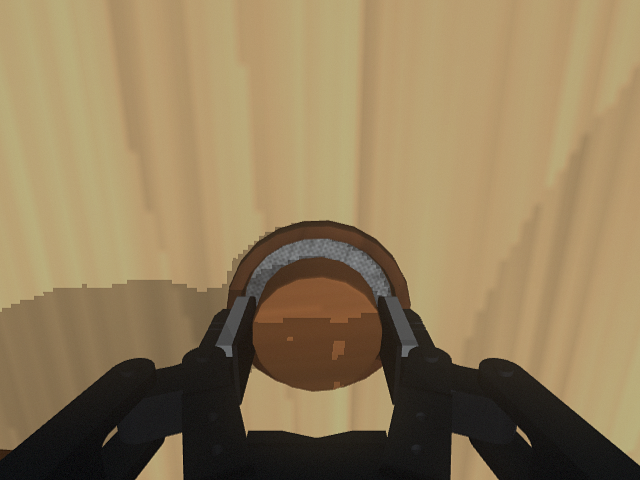

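```bash
python3 -m crank '0 0 0.001 0 0 0; 0 0 0.002 0 0 0; 0 0 0.0022 0 0 0;0 0 0.0022 0 0 0'
python3 -m crank '0 0 0.0007 0 0 0; 0 0 0.0007 0 0 0'
```

```text
t: 16.32
position: [442.8, -137.5, 9.9]
eef_rot: [[0.001, -1.0, 0.0], [-1.0, -0.001, -0.0], [0.0, -0.0, -1.0]]
force: [-0.5, 0.2, 2.7]
grip_width: 48.5
t: 16.58
position: [442.8, -137.6, 9.9]
eef_rot: [[0.001, -1.0, 0.0], [-1.0, -0.001, -0.0], [0.0, -0.0, -1.0]]
force: [-4.4, 1.3, 7.8]
grip_width: 48.7
```

Contact on the floor. Release and rise.

```bash
python3 -m crank '0 0 0 0 0 0; 0 0 0 0 0 0; 0 0 0 0 0 0; 0 0 0 0 0 0' -0.5
python3 -m crank '0 0 -0.015 0 0 0; 0 0 -0.04 0 0 0; 0 0 -0.07 0 0 0; 0 0 -0.1 0 0 0; 0 0 -0.13 0 0 0; 0 0 -0.15 0 0 0;  0 0 -0.15 0 0 0' -1
python3 -c "
from h import *
w=snap('wrist','w13.png')
go(617.5,16,160,-86.5)"
```

```text
t: 17.08
position: [442.6, -137.6, 8.8]
eef_rot: [[0.0, -1.0, -0.0], [-1.0, -0.0, -0.0], [0.0, 0.0, -1.0]]
force: [-1.1, -0.0, 0.4]
grip_width: 64.2
t: 17.95
position: [443.5, -137.5, 160.9]
eef_rot: [[0.0, -1.0, 0.003], [-1.0, -0.0, 0.0], [-0.0, -0.003, -1.0]]
force: [0.4, -0.2, -1.3]
grip_width: 85.5
t 18.0 pos [ 442.8 -137.4  159.2] phi -89.97 w 85.1 F [ 0.4 -0.2 -0.3]
shift [-0.1533 -0.1747 -0.0006] rot [-0.05  0.02 -3.47]
```

View pics/w13.png

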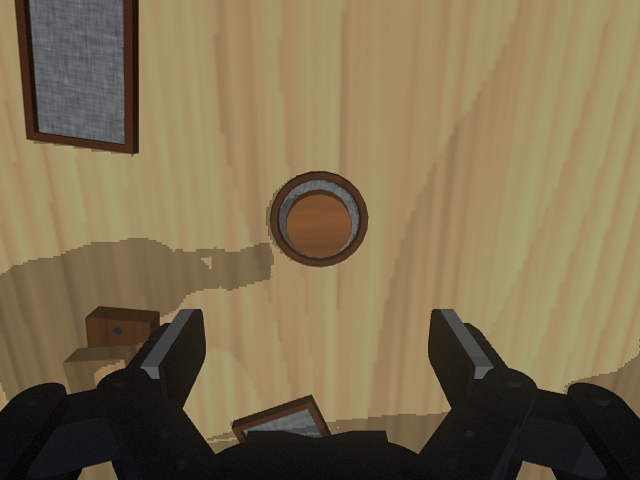

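Disc sits inside the rim at (319,225). On to the shelf board.

```bash
python3 -m crank '-0.02 -0.022 -0.01 0 0 -0.5; -0.045 -0.05 -0.02 0 0 -1; -0.075 -0.085 -0.02 0 0 -1.7; -0.105 -0.12 -0.02 0 0 -2.4; -0.135 -0.152 -0.02 0 0 -3; -0.1533 -0.1747 -0.02 0 0 -3.5; -0.1533 -0.1747 -0.02 0 0 -3.5; -0.1533 -0.1747 -0.02 0 0 -3.5; -0.1533 -0.1747 -0.02 0 0 -3.5' -1
python3 - <<'E'
from h import *
w=snap("wrist")
crop(w,220,100,420,300,3,"w14.png")
go(617.2,16.5,27,-86.5)
E
```

```text
t: 19.12
position: [616.8, 15.3, 178.9]
eef_rot: [[0.061, -0.998, -0.0], [-0.998, -0.061, -0.0], [0.0, 0.0, -1.0]]
force: [0.0, 0.1, -0.0]
grip_width: 85.8
t 19.18 pos [616.9  15.3 179.1] phi -86.51 w 85.4 F [-0.5  0.6  0.3]
shift [-0.0012 -0.0004  0.1521] rot [-0.01 -0.   -0.01]
```

View pics/w14.png

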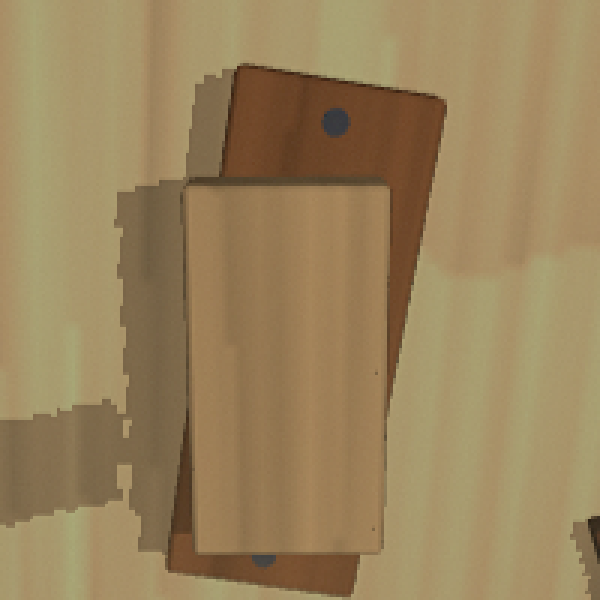

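```bash
python3 - <<'E'
from h import *
w=snap("wrist")
q=lambda x,y,z:onz(w,220+x/3-.3,100+y/3-.3,z)[:2]
P=np.array([q(*p,44) for p in [(186,186),(390,186),(382,553),(195,553)]],np.float32); print(P.round(1).tolist(),cv2.minAreaRect(P))
P=np.array([q(335,122,22),q(263,555,22)]);print(P)
E
```

```text
[[644.7999877929688, -29.0], [596.5, -32.0], [590.2999877929688, 62.70000076293945], [639.2000122070312, 65.69999694824219]] ((617.6715698242188, 16.815383911132812), (48.9869499206543, 94.91643524169922), 3.5754570960998535)
[[609.74510837 -44.66550649]
 [621.30369718  75.20539244]]
```

```bash
python3 -m crank '-0.0015 -0.0007 0.03 0 0 0; -0.0015 -0.0007 0.065 0 0 0; -0.0015 -0.0007 0.1 0 0 0; -0.0015 -0.0007 0.13 0 0 0; -0.0015 -0.0007 0.145 0 0 0; -0.0015 -0.0007 0.152 0 0 0; -0.0015 -0.0007 0.152 0 0 0; -0.0015 -0.0007 0.152 0 0 0'
python3 -m crank '0 0 0 0 0 0; 0 0 0 0 0 0; 0 0 0 0 0 0; 0 0 0 0 0 0; 0 0 0 0 0 0; 0 0 0 0 0 0; 0 0 0 0 0 0' 1 40
python3 -c "
from h import *
go(617.5,16.8,27,-86.5); snap('wrist','w15.png')"
```

```text
t: 20.23
position: [618.7, 17.5, 28.4]
eef_rot: [[0.062, -0.998, 0.002], [-0.998, -0.062, 0.0], [-0.0, -0.002, -1.0]]
force: [-0.6, -0.5, 0.3]
grip_width: 85.5
t: 21.1
position: [618.3, 17.5, 27.6]
eef_rot: [[0.062, -0.998, 0.001], [-0.998, -0.062, -0.0], [0.0, -0.001, -1.0]]
force: [-0.8, 0.9, 5.1]
grip_width: 48.9
t 21.1 pos [618.3  17.5  27.6] phi -86.46 w 48.9 F [-0.8  0.9  5.1]
shift [0.0006 0.0009 0.0006] rot [-0.06 -0.01  0.04]
```

View pics/w15.png

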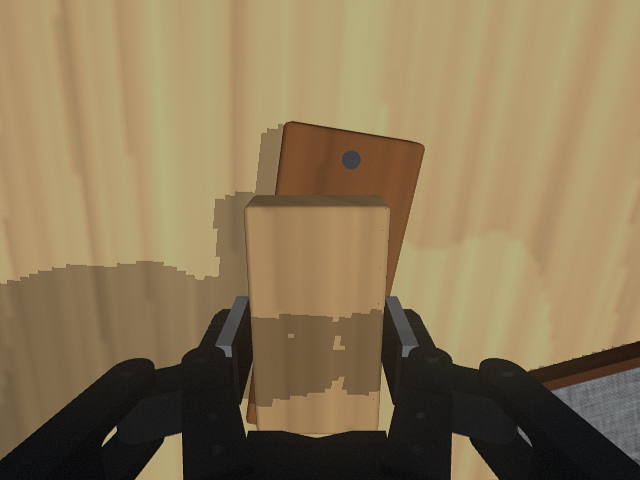

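```bash
python3 -m crank '0 0 -0.008 0 0 0; 0 0 -0.02 0 0 0; 0 0 -0.045 0 0 0; 0 0 -0.075 0 0 0; 0 0 -0.09 0 0 0; 0 0 -0.09 0 0 0'
python3 -c "
from h import *
go(611.4,-255,116,-98)"
```

```text
t: 21.9
position: [618.4, 17.6, 118.0]
eef_rot: [[0.061, -0.998, 0.002], [-0.998, -0.061, 0.001], [-0.001, -0.002, -1.0]]
force: [0.2, 0.1, -0.9]
grip_width: 48.9
t 21.9 pos [618.4  17.6 118. ] phi -86.48 w 48.9 F [ 0.2  0.1 -0.9]
shift [0.2716 0.0237 0.0018] rot [-0.11  0.05 11.52]
```

```bash
python3 -m crank '0.025 0.002 0 0 0 1; 0.06 0.005 0 0 0 2.5; 0.1 0.009 0 0 0 4; 0.14 0.012 0 0 0 6; 0.18 0.016 0 0 0 8; 0.22 0.019 0 0 0 9.5; 0.25 0.022 0 0 0 10.5; 0.2716 0.0237 0 0 0 11.5; 0.2716 0.0237 0 0 0 11.5; 0.2716 0.0237 0 0 0 11.5'
python3 -c "
from h import *
w=snap('wrist','w16.png')
go(611.4,-255,12,-98)"
```

```text
t: 23.15
position: [610.9, -254.6, 116.3]
eef_rot: [[-0.138, -0.99, -0.001], [-0.99, 0.138, 0.0], [-0.0, 0.001, -1.0]]
force: [-0.7, -0.3, -0.3]
grip_width: 48.6
t 23.2 pos [ 611.  -254.3  116.6] phi -97.92 w 48.9 F [-0.4 -0.   0.7]
shift [ 0.0006 -0.0005  0.1046] rot [0.02 0.01 0.08]
```

View pics/w16.png

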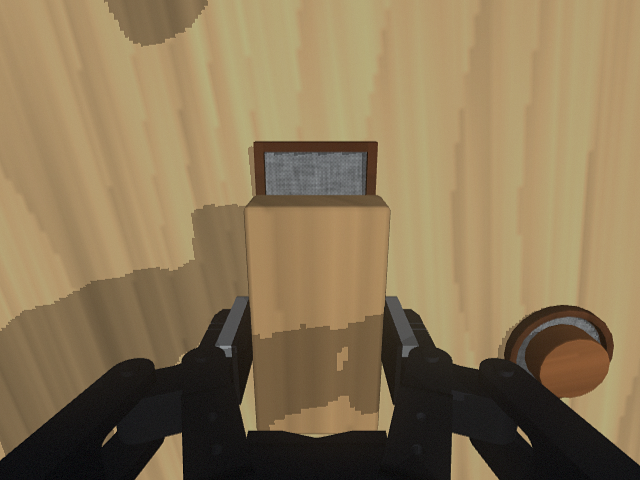

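```bash
python3 -m crank '0.0006 -0.0005 0.025 0 0 0; 0.0006 -0.0005 0.05 0 0 0; 0.0006 -0.0005 0.075 0 0 0; 0.0006 -0.0005 0.092 0 0 0; 0.0006 -0.0005 0.1 0 0 0; 0.0006 -0.0005 0.1035 0 0 0; 0.0006 -0.0005 0.1035 0 0 0; 0.0006 -0.0005 0.1035 0 0 0'
python3 -c "
from h import *
w=snap('wrist','w17.png')
go(611.4,-255,9.5,-98)"
```

```text
t: 24.2
position: [611.9, -256.0, 14.4]
eef_rot: [[-0.139, -0.99, 0.001], [-0.99, 0.139, -0.0], [0.0, -0.001, -1.0]]
force: [-0.4, -0.1, -0.5]
grip_width: 48.9
t 24.25 pos [ 611.8 -256.    14.3] phi -97.98 w 49.0 F [-0.3 -0.1 -1.2]
shift [-0.0009  0.0005  0.0048] rot [-0.07 -0.01  0.02]
```

View pics/w17.png

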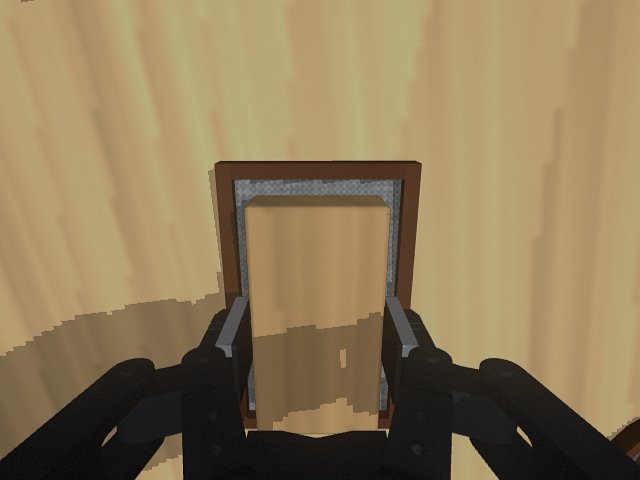

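```bash
python3 -m crank '0 0 0.0015 0 0 0; 0 0 0.003 0 0 0; 0 0 0.0042 0 0 0;0 0 0.0048 0 0 0; 0 0 0.0048 0 0 0'
python3 -m crank '0 0 0.0005 0 0 0; 0 0 0.0005 0 0 0'
```

```text
t: 24.88
position: [611.4, -255.8, 9.6]
eef_rot: [[-0.139, -0.99, 0.0], [-0.99, 0.139, -0.0], [0.0, -0.0, -1.0]]
force: [-3.7, 1.7, 4.5]
grip_width: 49.1
t: 25.12
position: [611.4, -255.8, 9.6]
eef_rot: [[-0.138, -0.99, 0.0], [-0.99, 0.138, -0.001], [0.001, -0.0, -1.0]]
force: [-5.0, 2.6, 7.0]
grip_width: 49.0
```

```bash
python3 -m crank '0 0 0 0 0 0; 0 0 0 0 0 0; 0 0 0 0 0 0; 0 0 0 0 0 0' -0.5
python3 -m crank '0 0 -0.015 0 0 0; 0 0 -0.04 0 0 0; 0 0 -0.07 0 0 0; 0 0 -0.1 0 0 0; 0 0 -0.13 0 0 0; 0 0 -0.16 0 0 0;  0 0 -0.17 0 0 0; 0 0 -0.17 0 0 0' -1
python3 -c "
from h import *
w=snap('wrist','w18.png')
go(614.9,15,180,-95.5)"
```

```text
t: 25.62
position: [611.3, -255.8, 7.9]
eef_rot: [[-0.139, -0.99, -0.0], [-0.99, 0.139, -0.0], [0.0, 0.0, -1.0]]
force: [0.1, 0.1, 0.4]
grip_width: 64.0
t: 26.62
position: [611.6, -255.7, 178.8]
eef_rot: [[-0.139, -0.99, 0.001], [-0.99, 0.139, -0.0], [-0.0, -0.001, -1.0]]
force: [0.9, 0.2, -0.6]
grip_width: 85.5
t 26.68 pos [ 611.2 -255.6  177.3] phi -97.98 w 85.0 F [-0.6  0.4 -1.4]
shift [-0.2685  0.0338 -0.0025] rot [ 0.04  0.03 -2.48]
```

View pics/w18.png

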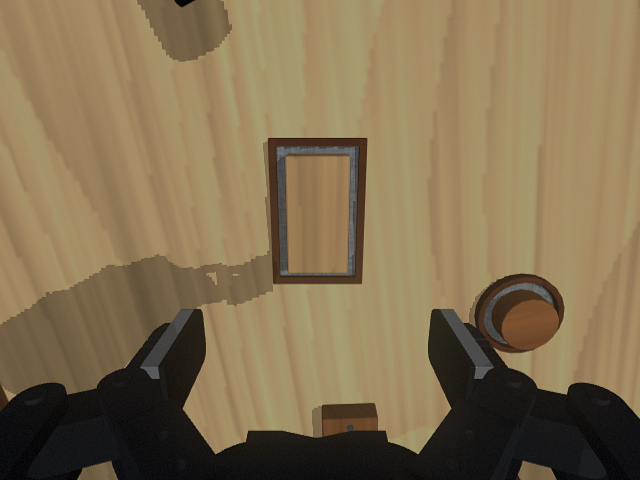

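```bash
python3 -m crank '-0.03 0.004 0 0 0 0; -0.07 0.009 0 0 0 -0.5; -0.11 0.014 0 0 0 -1; -0.15 0.019 0 0 0 -1.5; -0.19 0.024 0 0 0 -2; -0.23 0.029 0 0 0 -2.4; -0.2585 0.0328 0 0 0 -2.5; -0.2685 0.0338 0 0 0 -2.5; -0.2685 0.0338 0 0 0 -2.5; -0.2685 0.0338 0 0 0 -2.5' -1
python3 - <<'E'
from h import *
w=snap("wrist")
crop(w,220,100,420,300,3,"w19.png")
go(615,15,5,-95.3)
E
```

```text
t: 27.92
position: [615.0, 13.9, 177.7]
eef_rot: [[-0.096, -0.995, -0.001], [-0.995, 0.096, -0.0], [0.0, 0.001, -1.0]]
force: [0.8, 0.5, 0.2]
grip_width: 85.4
t 27.98 pos [615.1  13.8 177.9] phi -95.54 w 85.2 F [-0.5  0.6  0.7]
shift [-1.300e-03  1.000e-04  1.729e-01] rot [ 0.02 -0.02 -0.24]
```

View pics/w19.png

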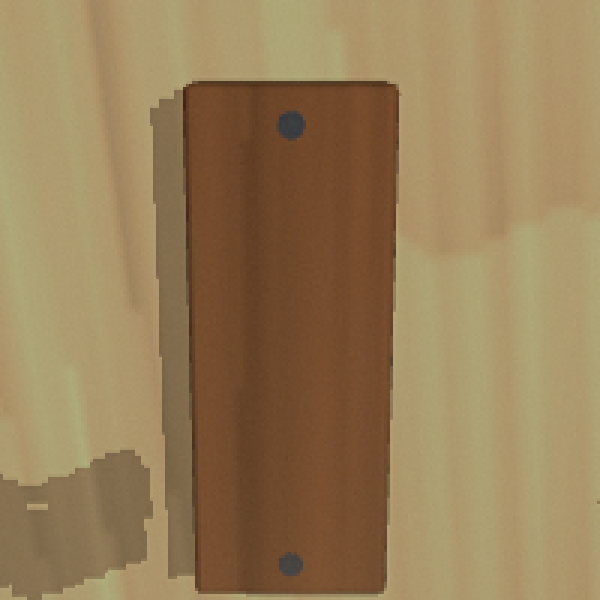

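```bash
python3 - <<'E'
from h import *
w=snap("wrist")
q=lambda x,y,z:onz(w,220+x/3-.3,100+y/3-.3,z)[:2]
P=np.array([q(*p,22) for p in [(186,88),(399,88),(385,592),(197,592)]],np.float32); print(P.round(1).tolist(),cv2.minAreaRect(P))
P=np.array([q(291,125,22),q(290.5,564,22)]);print(P,P.mean(0),np.degrees(np.arctan2(*(P[0]-P[1])[::-1])))
go(615,15,5.5,-95.3)
E
```

```text
[[634.7000122070312, -56.099998474121094], [582.0, -51.0], [595.2000122070312, 86.4000015258789], [648.5, 81.30000305175781]] ((615.246826171875, 15.148597717285156), (138.1229248046875, 53.49845504760742), 84.49859619140625)
[[609.56955309 -44.6940698 ]
 [621.17700938  75.18984878]] [615.37328124  15.24788949] -95.53028012270842
t 28.02 pos [615.1  13.8 178. ] phi -95.54 w 85.7 F [-0.1  0.3  0. ]
shift [-0.0012  0.0002  0.1725] rot [ 0.01 -0.02 -0.24]
```

```bash
python3 -m crank '-0.0012 0 0.03 0 0 0; -0.0012 0 0.065 0 0 0; -0.0012 0 0.1 0 0 0; -0.0012 0 0.135 0 0 0; -0.0012 0 0.16 0 0 0; -0.0012 0 0.169 0 0 0; -0.0012 0 0.172 0 0 0; -0.0012 0 0.172 0 0 0'
python3 -m crank '0 0 0 0 0 0; 0 0 0 0 0 0; 0 0 0 0 0 0; 0 0 0 0 0 0; 0 0 0 0 0 0; 0 0 0 0 0 0; 0 0 0 0 0 0' 1 50
python3 -c "
from h import *
go(615,15,5,-95.5); snap('wrist','w20.png')"
```

```text
t: 29.02
position: [615.9, 15.9, 7.2]
eef_rot: [[-0.096, -0.995, 0.002], [-0.995, 0.096, 0.0], [-0.0, -0.002, -1.0]]
force: [-0.0, -0.7, 0.6]
grip_width: 85.1
t: 29.9
position: [615.9, 16.1, 7.3]
eef_rot: [[-0.095, -0.995, 0.002], [-0.995, 0.095, 0.0], [-0.0, -0.002, -1.0]]
force: [-1.4, 0.7, 5.2]
grip_width: 52.7
t 29.9 pos [615.9  16.1   7.3] phi -95.46 w 52.7 F [-1.4  0.7  5.2]
shift [0.0012 0.0008 0.0023] rot [-0.1   0.01  0.04]
```

View pics/w20.png

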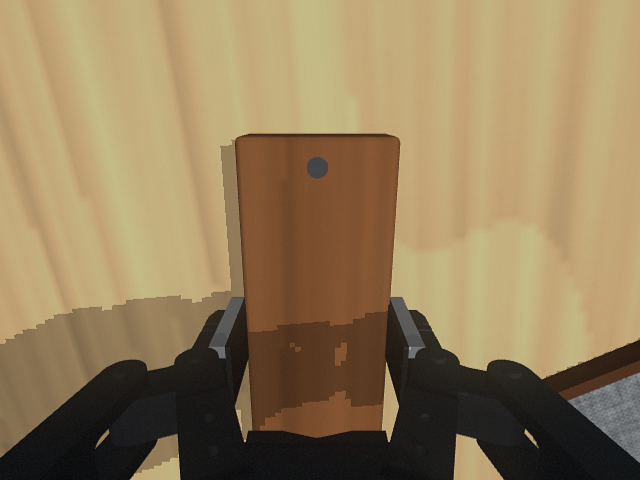

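```bash
python3 -m crank '0 0 -0.008 0 0 0; 0 0 -0.02 0 0 0; 0 0 -0.045 0 0 0; 0 0 -0.075 0 0 0; 0 0 -0.1 0 0 0; 0 0 -0.1 0 0 0; 0 0 -0.1 0 0 0' - 60
python3 -c "
from h import *
go(454.9,129.4,108,-67.5)"
```

```text
t: 30.82
position: [614.7, 16.0, 105.2]
eef_rot: [[-0.096, -0.995, -0.001], [-0.995, 0.096, 0.0], [-0.0, 0.001, -1.0]]
force: [0.3, -0.3, -1.8]
grip_width: 52.3
t 30.82 pos [614.7  16.  105.2] phi -95.48 w 52.3 F [ 0.3 -0.3 -1.8]
shift [-0.0976  0.1699 -0.0026] rot [ 8.000e-02  2.000e-02 -2.798e+01]
```

```bash
python3 -m crank '-0.01 0.018 0 0 0 -3; -0.025 0.044 0 0 0 -7; -0.042 0.073 0 0 0 -12; -0.06 0.104 0 0 0 -17; -0.077 0.134 -0.002 0 0 -22; -0.09 0.157 -0.002 0 0 -26; -0.0976 0.1699 -0.002 0 0 -28; -0.0976 0.1699 -0.002 0 0 -28; -0.0976 0.1699 -0.002 0 0 -28; -0.0976 0.1699 -0.002 0 0 -28'
python3 -c "
from h import *
w=snap('wrist','w21.png')
go(454.9,129.4,16,-67.5)"
```

```text
t: 32.08
position: [455.8, 128.9, 107.8]
eef_rot: [[0.382, -0.924, -0.001], [-0.924, -0.382, -0.001], [0.0, 0.001, -1.0]]
force: [0.1, -0.2, -1.8]
grip_width: 52.5
t 32.12 pos [455.7 128.9 107.8] phi -67.54 w 52.5 F [-0.1  0.1 -0.5]
shift [-0.0008  0.0005  0.0918] rot [ 0.04 -0.02 -0.04]
```

View pics/w21.png

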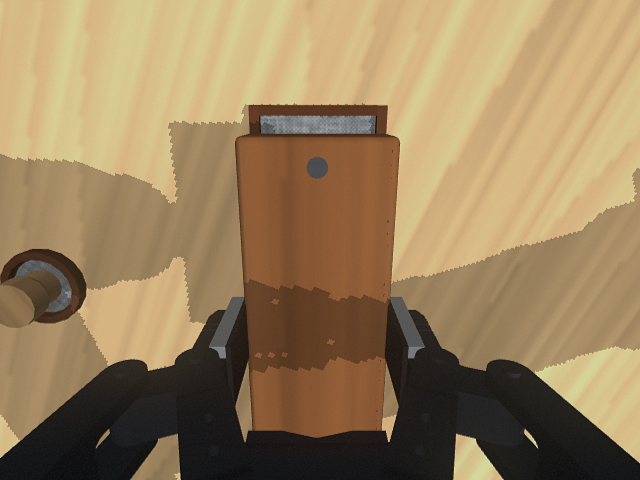

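```bash
python3 -m crank '-0.0008 0 0.025 0 0 0; -0.0008 0 0.05 0 0 0; -0.0008 0 0.07 0 0 0; -0.0008 0 0.083 0 0 0; -0.0008 0 0.09 0 0 0; -0.0008 0 0.091 0 0 0; -0.0008 0 0.091 0 0 0; -0.0008 0 0.091 0 0 0'
python3 -c "
from h import *
w=snap('wrist','w22.png')
go(454.9,129.4,11,-67.5)"
```

```text
t: 33.12
position: [455.5, 130.3, 17.8]
eef_rot: [[0.383, -0.924, 0.001], [-0.924, -0.383, 0.001], [-0.0, -0.001, -1.0]]
force: [0.5, -0.6, -0.3]
grip_width: 52.1
t 33.17 pos [455.4 130.3  17.7] phi -67.47 w 52.2 F [ 0.4 -0.4 -0.8]
shift [0.0006 0.0008 0.0067] rot [-0.06  0.01  0.03]
```

View pics/w22.png

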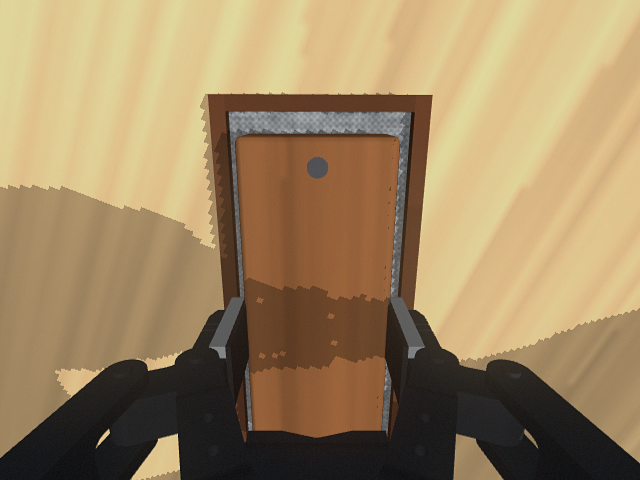

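```bash
python3 -m crank '0 0.0005 0.002 0 0 0; 0 0.0005 0.004 0 0 0; 0 0.0005 0.0055 0 0 0;0 0.0005 0.0064 0 0 0; 0 0.0005 0.0064 0 0 0'
python3 -m crank '0 0 0.0005 0 0 0; 0 0 0.0005 0 0 0'
```

```text
t: 33.8
position: [454.7, 129.9, 11.4]
eef_rot: [[0.383, -0.924, 0.0], [-0.924, -0.383, -0.0], [0.0, 0.0, -1.0]]
force: [-3.8, -0.7, 4.9]
grip_width: 52.6
t: 34.05
position: [454.7, 129.8, 11.3]
eef_rot: [[0.383, -0.924, 0.0], [-0.924, -0.383, -0.0], [0.0, 0.0, -1.0]]
force: [-7.1, -0.3, 9.0]
grip_width: 52.2
```

```bash
python3 -m crank '0 0 0 0 0 0; 0 0 0 0 0 0; 0 0 0 0 0 0; 0 0 0 0 0 0' -0.6
python3 -m crank '0 0 -0.015 0 0 0; 0 0 -0.04 0 0 0; 0 0 -0.07 0 0 0; 0 0 -0.1 0 0 0; 0 0 -0.13 0 0 0; 0 0 -0.16 0 0 0;  0 0 -0.18 0 0 0; 0 0 -0.18 0 0 0; 0 0 -0.18 0 0 0' -1
python3 -c "
from h import *
w=snap('wrist','w23.png');go(250,0,250,-67)"
```

```text
t: 34.55
position: [454.7, 129.8, 10.1]
eef_rot: [[0.383, -0.924, -0.0], [-0.924, -0.383, -0.0], [0.0, 0.0, -1.0]]
force: [0.2, 0.3, -0.1]
grip_width: 68.2
t: 35.67
position: [454.3, 129.8, 189.2]
eef_rot: [[0.383, -0.924, -0.001], [-0.924, -0.383, -0.001], [-0.0, 0.002, -1.0]]
force: [-0.5, -0.2, -0.7]
grip_width: 85.1
t 35.73 pos [454.2 129.7 188.9] phi -67.47 w 85.9 F [-0.1 -0.1 -0. ]
shift [ 0.0416  0.2384 -0.0606] rot [ 0.12 -0.01 -0.47]
```

View pics/w23.png

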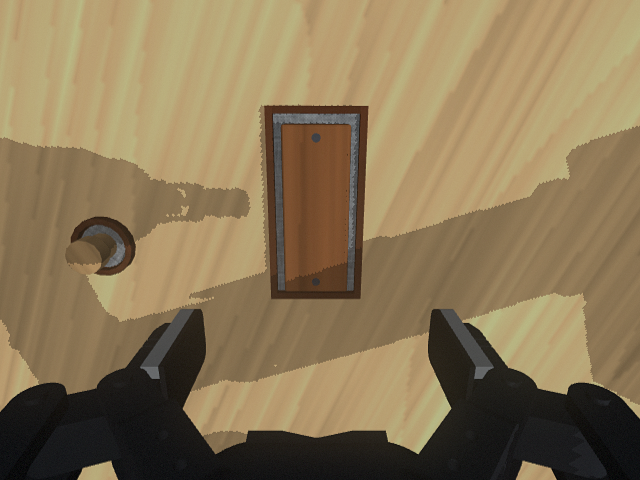

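```bash
python3 - <<'E'
from h import *
d=snap("top","top1.png");e=snap("scene");crop(e,160,200,430,380,2.9,"scene1.png")
print(monitor.get_state()["t"])
E
```

```text
35.825
```

View pics/top1.png

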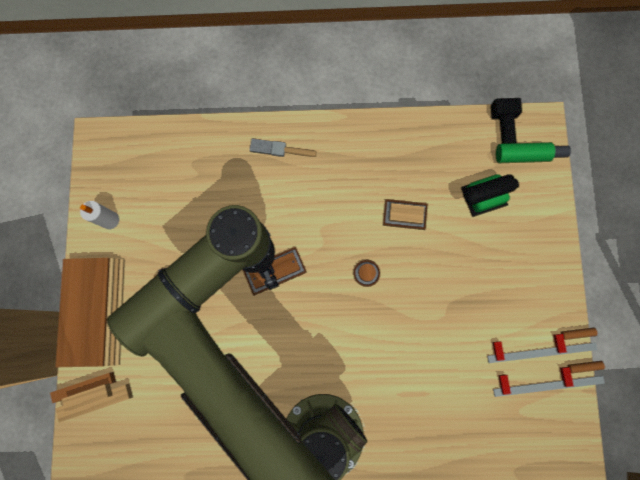

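View pics/scene1.png

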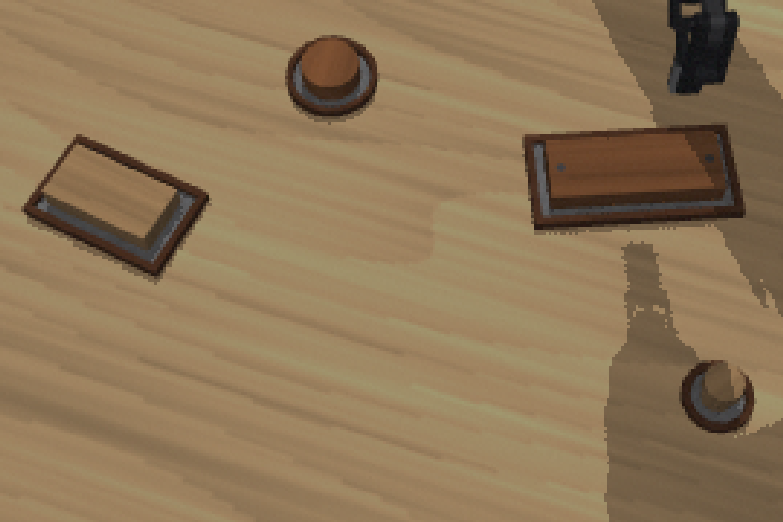

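```bash
python3 - <<'E'
from h import *
e=snap("scene","scene2.png")
a=cv2.imread("pics/scene0.png").astype(int);b=e["color"][:,:,::-1].astype(int)
for n,(x0,y0,x1,y1) in {"sander":(45,220,135,285),"bowl":(488,248,545,298)}.items(): print(n,abs(a-b)[y0:y1,x0:x1].mean())
E
```

```text
sander 5.858746438746439
bowl 12.545263157894738
```

View pics/scene2.png

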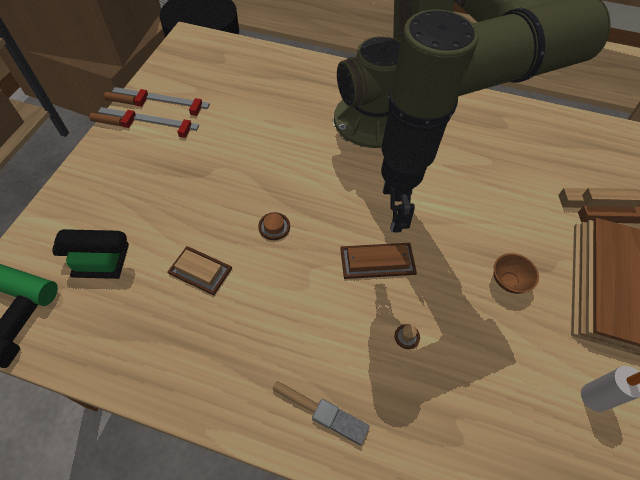

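All four parts are in their trays, and the bowl (516,274) and sander (90,255) are where they were at the start. The gripper is clear of everything.

```bash
python3 -c "
from workcell import workorder
print(workorder.hand_in())"
```

```text
the job is handed in; nothing more can be done
None
```

I took the stack apart from the top down and laid the knob, disc, short board and long board each in its own tray. I lowered each part until it touched the tray floor, released it and moved clear, then handed the job in at about 36 s.

- **Placement:** the last wrist and scene pictures show all four parts inside their rims. The knob stands upright, and the disc and boards look flat. I judged this by eye and did not measure their final positions.
- **Forces:** the highest contact force I saw while setting parts down was about 9 N.
- **Bowl and sander:** both appear unmoved in the scene picture. A pixel comparison with the first picture did show differences around them (bowl 12.5, sander 5.9 on average). I put those down to lighting and the arm's shadow, without checking further.
- **Measurements:** the three cameras gave knob and disc positions that differed by 2 to 7 mm. I used compromise or wrist-camera values, and every grasp and fit worked first time.

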